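# Unclip the sensor cover from a windscreen

## Task

Uncover the rain sensor on the windscreen: press the cover's snap tab down with a fingertip and, with the tab held down, push the cover along its rails until it is completely off the bracket and lying flat on the glass just beyond it. Only press and push with the fingers: do not lift or tip the cover, and leave the other things on the glass where they are.

Things in the scene. Friction and masses are not known exactly. Their poses are not given: they have to be found in the camera images.
- windscreen: The windscreen, fixed, inside face up on foam pads. Origin on that upper face, under the middle of the cover when home. Glass level there, about 50 mm above the bench, out to 320 mm either side (y), then rising gently. x: the way the cover slides off (away from the tab, roughly away from the robot); z up.
- seat (a point): Same point and axes as the windscreen's origin: the cover's home. Round it the bonded bracket, off-white nylon, two rails along x and a black sensor: x -45 to +40 mm, y -46 to +46 mm, at most 11 mm above the glass except for the tab. The cover is completely off the bracket once it has moved 100 mm along x.
- cover: Loose grey plastic cover, about 110 g, a shell 120 mm long (x), 102 wide (y), 40 high; vent slots on top, sloping nose at its +x end. Origin: middle of its underside, on the glass; at home within 2 mm of seat, same axes. Its skirts slide on the glass; flanges under the bracket's rails hold it down until it has slid about 90 mm.
- end_wall (a point): Middle of the cover's upright flat end wall (x = -60 mm), 27 mm above the glass: the face to push, along x. The wall is 100 mm wide and reaches from 14 to 40 mm above the glass. At home the tab's tooth stands behind its lower lip (14 to 19 mm up) and blocks the slide, however hard one pushes. Axes as the cover's.
- tab_pad (a point): Middle of the top of the snap tab's thumb pad, outside the cover's end wall, 25 mm above the glass at rest. Off-white nylon, 25 mm long (x, from 3 to 28 mm outside the wall), 40 mm wide (y), level at rest; x as seat's. It ends a springy tongue that runs under the wall to a hinge at the bracket's middle, 75 mm away, and carries the tooth.
- tab (a joint): Tongue angle, rad: 0 up (latched), grows as the pad goes down, stop at 0.15. Unlatched from 0.085: pad's inner edge 5.5 mm down (7 to 8 is good, 9.5 the stop). 2 N to start, 8 N at the stop. Springs back and latches if let go before the cover has slid 4 mm. A fingertip 7 to 8 mm down clears tooth and bracket: it may go on along x at that height, pushing the wall and sliding off the pad.
- block: Bystander: black rubber sanding block, 110 x 60 x 45 mm, loose on the glass. Origin: middle of the underside.
- tape: Bystander: roll of masking tape lying flat, 104 mm across, 36 mm high, loose on the glass. Origin: middle of the underside.
- tub: Bystander: white screw-lid tub of polish, 80 mm across, 65 mm high, loose on the glass. Origin: middle of the underside.
- lifter: Bystander: suction-cup glass lifter, rubber cup 116 mm across with a bridge handle, 85 mm high, standing loose on the glass. Origin: middle of the underside.

How it is judged:
On the way, in this order (a step that is already met when the one before it is completed fails the run):
1. the tab is pressed down by the fingers with the cover still home (value of joint tab above 0.06 rad and x of cover in the frame of seat below 0.006 m and contact force between the fingers and tab above 0.5 N), for 0.04 s.
2. the cover, released, is on its way along the rails, low on the glass (x of cover in the frame of seat between 0.02 and 0.09 m and z of cover in the frame of seat below 0.006 m and contact force between the fingers and cover above 0.1 N), for 0.05 s.
At the end, for the whole second after the job is handed in: The cover has been pushed 100 to 220 mm along the sliding direction from its home, so that it is completely off the bracket, within 60 mm of the middle line, lies flat on the glass (within 3 mm of its height, tilted less than 3 degrees) and is at rest (x of cover in the frame of seat between 0.1 and 0.22 m and y of cover in the frame of seat between -0.06 and 0.06 m and z of cover in the frame of seat between -0.003 and 0.003 m and angle between cover's own z axis and vertical below 0.05 rad and linear speed of cover below 0.01 m/s); the robot touches nothing.
It fails at once if the cover is lifted (its origin more than 12 mm above the glass) or tipped (over 14 degrees) (z of cover in the frame of seat above 0.012 m or angle between cover's own z axis and vertical above 0.25 rad).
It fails at once if a bystander is moved by more than 15 mm (distance of any of block, tape, tub, lifter from where it was at the start of the episode above 0.015 m).
It also fails if it takes over 35 s, if anything falls off the work surface, if the arm or the gripper's body presses on something with over 40 N, if the wrist force passes 120 N, or if a joint passes its speed limit or range.

## Robot

A 6-joint arm with a two-finger parallel gripper is mounted at the origin on the work surface. World frame = base frame: x ahead of the robot, y to its left, z up, the work surface at z = 0. Lengths are in m, angles in rad, forces in N, time in s.
With the tool pointing down it reaches from about 0.325 to 0.9 m from the base axis. Payload 6.1 kg.
Tool frame: the origin (TCP) lies midway between the tips of the shut fingers; the grasp point (between the pads) lies 19 mm behind it; z points along the fingers, y is the line along which they close (so a half turn about z gives the same grasp; the last joint's range is limited). The gripper opens to 85 mm and grips with 20 to 120 N. Pads are 22 mm wide; open, the fingers measure 114 mm over their backs; the gripper's body (76 mm by 85 mm) begins 54 mm behind the grasp point. The pads swing forward as they close: fully open they stand 13 mm farther back than shut.
Start: joints at [-0.126, 0.22, 1.526, -0, 1.395, -0.126], TCP at [0.625, -0, 0.231] pointing down, gripper open.
Joint ranges: [-2.98, 2.98], [-0.91, 2.08], [0.09, 2.57], [-1.24, 4.39], [0.2, 2.65], [-2.68, 2.68]. Speed limits (rad/s): [2.57, 2.57, 3.01, 3.14, 3.14, 3.14].

## Interface

Orientations are given as [roll, pitch, yaw] about the fixed x, y, z axes, in that order (R = Rz(yaw) Ry(pitch) Rx(roll)).
In Python, from plant import movep, move_l, set_joints, gripper_to, hold, inverse_kinematics, observe, get_image, get_calibration, Unreachable, job_done gives the robot as it stands. Calls block until the motion is done:
- movep(position, orientation): joint-space move of the TCP to a pose.
- move_l(position, feed=0.15, rotation=None, max_force=None): straight line of the TCP; rotation=None keeps the orientation; feed is the mean speed in m/s. With max_force (N) it stops when the force on the tool has changed by that much, and returns True; else False.
- set_joints(angles): joint-space move.
- gripper_to(opening, f_grip=None): finger opening in m; f_grip is the grip in N (None keeps the last); returns when the fingers have stopped.
- hold(seconds).
- inverse_kinematics(position, orientation): joint angles nearest the present ones, or None.
- observe(): the state.
- get_image(name): name is "scene" or "side" or "wrist"; returns (picture, depth): 400x640x3 uint8, red, green, blue; 400x640 float32, m along the optical axis (not along the pixel's ray), 0 where there is no reading.
- get_calibration(name): a dict with "intrinsics" (3x3 intrinsics, pixels), "world_from_camera" (4x4, takes a point from camera to world coordinates). Camera axes: x right, y down, z forward; pixel columns grow to the right and rows downward; lengths in m; the calibration is good to about 2 mm. The wrist camera is an equidistant fisheye: a pixel r from the principal point sees the ray r / f radians off the axis. A picture is of the moment at which its call begins: read the wrist's pose just before it. get_calibration takes no time and is no camera call; for the wrist camera it gives the pose at the moment of the call.
A pose or a line that the arm cannot do raises Unreachable and nothing moves.
- job_done(): hands the job in; it is judged then, once.
The state is a dict: "time_s": time; "q": joint angles; "joint_velocities": joint speeds; "joint_torque": joint torques, N m; "eef_pos": TCP position; "tcp_rot": TCP orientation; "ft_force": force on the tool from outside, world axes, zero at the start; "torque": the same for the moment, N m; "opening": finger opening in m; "grasp_force": force on a finger pad.
Only numpy, scipy, OpenCV 4.12 (cv2) and the standard library are available. Lean on these libraries where they do the work, as an engineer would, in place of code of your own. Each camera call takes 0.05 s, during which the arm holds its last target. There are 200 camera calls.

## Working session

There is one attempt and no reset: what is moved stays moved. The work goes in short steps, each a Python script; the robot and the scene stay as the last script left them, time stands still between calls to the robot, and variables do not carry over. Pictures are saved under pics/ and viewed, at most 10 in all, crops included, and the job is handed in when it is done.

```bash
mkdir -p pics
cat > h.py <<'E'
import numpy as np, cv2
from plant import *
def cloud(name):
    c=get_calibration(name); im,d=get_image(name)
    K=np.array(c["intrinsics"]);T=np.array(c["world_from_camera"])
    v,u=np.mgrid[:400,:640]
    p=np.stack([(u-K[0,2])/K[0,0]*d,(v-K[1,2])/K[1,1]*d,d],-1)
    P=p@T[:3,:3].T+T[:3,3]; P[d==0]=np.nan
    return im,P
E
python3 - <<'E'
from h import *
for n in("scene","side"):
    im,P=cloud(n); cv2.imwrite(f"pics/{n}0.png",im[...,::-1]); np.savez(f"{n}0.npz",im=im,P=P)
    print(n,get_calibration(n)["world_from_camera"])
print(observe())
E
```

```text
scene [[ 0.73232414  0.56910097 -0.37393239  0.8929584 ]
 [ 0.68089631 -0.60469468  0.41318827 -0.28442503]
 [ 0.00903092 -0.55719694 -0.83033127  0.74624369]
 [ 0.          0.          0.          1.        ]]
side [[ 0.94744145 -0.23054768  0.22181627  0.44656971]
 [-0.31990814 -0.69065525  0.64857853 -0.47471793]
 [ 0.0036703  -0.68545102 -0.72810949  0.67214643]
 [ 0.          0.          0.          1.        ]]
{'time_s': 0.1, 'q': array([-1.26108871e-01,  2.21180259e-01,  1.52747892e+00, -2.23633854e-05,
        1.39470155e+00, -1.26150430e-01]), 'joint_velocities': array([-0.00080338, -0.00132589, -0.00218094,  0.0005773 , -0.00104606,
        0.00061288]), 'joint_torque': array([ 6.93603797e-04, -4.98243856e+01, -3.90546799e+01, -2.32586735e-04,
        5.66593517e-03, -2.12633734e-05]), 'eef_pos': array([6.24460989e-01, 5.15546264e-05, 2.30297607e-01]), 'tcp_rot': array([-3.13983586e+00, -2.00617007e-04,  1.57084165e+00]), 'ft_force': array([-0.00981149, -0.13108416,  0.44457604]), 'torque': array([ 0.00233065, -0.0198204 ,  0.05493575]), 'grasp_force': 0.0, 'opening': 0.08503495369209091}
```

View pics/scene0.png

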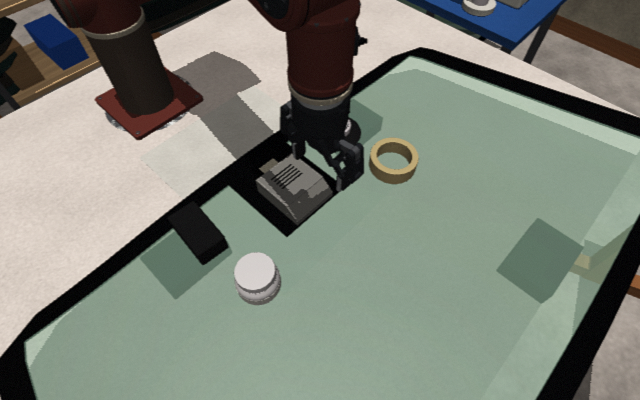

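View pics/side0.png

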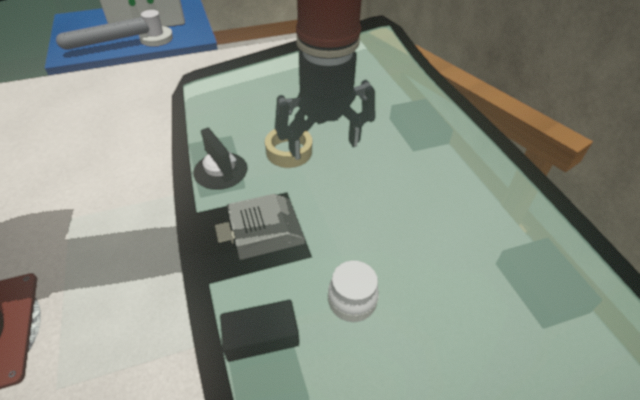

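The side view shows the cover at about (265,225), with the tab pad to its left at (224,232). The block is at (260,328), the tub at (355,290), the tape at (288,146) and the lifter at (220,165). Next I'll measure them from the depth data.

Run:
```python
from h import *
def rep(tag,p):
    if len(p)<20: print(tag,len(p));return
    (c,s,a)=cv2.minAreaRect((p[:,:2]*1000).astype(np.float32)); print(tag,len(p),np.round(c,1),np.round(s,1),round(a,2),"z",np.round(np.percentile(p[:,2],[5,50,95])*1000,1))
for n,box in(("side",(215,190,310,260)),("scene",(255,150,335,222))):
    z=np.load(n+"0.npz");P=z["P"];im=z["im"]
    g=P[300:330,450:480] if n=="side" else P[280:320,330:400]
    print(n,"glass z",np.nanmedian(g[...,2]))
    x0,y0,x1,y1=box; Q=P[y0:y1,x0:x1].reshape(-1,3)
    h,e=np.histogram(Q[:,2][np.isfinite(Q[:,2])],bins=np.arange(.04,.11,.003)); print(dict(zip(np.round(e[:-1],3).tolist(),h.tolist())))
    rep("top",Q[(Q[:,2]>.086)&(Q[:,2]<.096)])
    if n=="side":
        q=P[222:243,214:237]; i=im[222:243,214:237]; m=(i.min(-1)>85); print(i[10,10],P[232,224]); rep("pad",q[m&(q[...,2]>.068)&(q[...,2]<.082)])
        for t,b in dict(tub=(325,255,385,325),block=(215,295,305,360),tape=(260,120,316,168),lifter=(190,125,250,190)).items():
            q=P[b[1]:b[3],b[0]:b[2]].reshape(-1,3); rep(t,q[q[:,2]>.065])
```

```text
side glass z 0.05076538090381083
{0.04: 0, 0.043: 0, 0.046: 112, 0.049: 2221, 0.052: 506, 0.055: 75, 0.058: 67, 0.061: 80, 0.064: 114, 0.067: 144, 0.07: 143, 0.073: 268, 0.076: 243, 0.079: 122, 0.082: 136, 0.085: 135, 0.088: 1352, 0.091: 901, 0.094: 3, 0.097: 0, 0.1: 0, 0.103: 0, 0.106: 0}
top 2343 [510.4  30.4] [104.9  96.1] 89.48 z [88.4 90.7 92.4]
[126 126 110] [0.44772305 0.02964589 0.07581496]
pad 248 [448.6  31.2] [42.8 28.4] 88.81 z [73.8 75.8 77.7]
tub 2390 [ 617.5 -161.9] [75.6 75. ] 20.11 z [ 73.3 114.7 117. ]
block 3481 [ 463.8 -171.7] [ 60.7 110. ] 84.89 z [72.5 95.2 97.1]
tape 1574 [593.2 126.7] [293.4 102.5] 73.13 z [ 69.  257.  315.7]
lifter 1163 [469.8 216.8] [77.  84.8] 57.17 z [ 66.   93.3 136.5]
scene glass z 0.05004798962750989
{0.04: 0, 0.043: 0, 0.046: 249, 0.049: 1729, 0.052: 337, 0.055: 57, 0.058: 53, 0.061: 49, 0.064: 108, 0.067: 126, 0.07: 131, 0.073: 213, 0.076: 184, 0.079: 120, 0.082: 141, 0.085: 139, 0.088: 1265, 0.091: 545, 0.094: 2, 0.097: 0, 0.1: 0, 0.103: 0, 0.106: 0}
top 1916 [511.1  29.9] [103.6 101.6] 89.79 z [87.9 90.3 92.2]
```

Run:
```python
from h import *
P=np.load("scene0.npz")["P"][130:190,362:425].reshape(-1,3); p=P[(P[:,2]>.065)&(P[:,2]<.095)]
print("tape",np.round(p.min(0),3),np.round(p.max(0),3))
gripper_to(0.0,40)
movep([0.447,0.0305,0.16],[np.pi,0,0])
move_l([0.447,0.0305,0.10],feed=.1)
hold(.3); o=observe(); print(o["time_s"],o["eef_pos"],o["tcp_rot"],o["ft_force"],o["opening"])
for n in("side","scene"):
    im,P=cloud(n); b=(180,170,330,270) if n=="side" else (225,120,365,230)
    cv2.imwrite(f"pics/{n}1.png",cv2.resize(im[b[1]:b[3],b[0]:b[2],::-1],None,fx=4,fy=4))
```

```text
tape [0.573 0.176 0.065] [0.677 0.282 0.09 ]
3.3333 [0.44743084 0.03046203 0.10056876] [ 3.14147959e+00 -1.13215182e-03 -4.01184829e-06] [-0.1010629  -0.25540161  0.08957003] 0.0002028318528589793
```

View pics/side1.png

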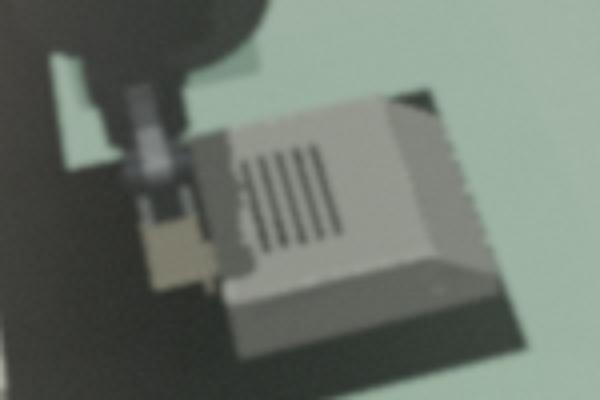

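The shut fingers, at about (170,205) in the crop, stand over the pad at (185,255) and clear of the wall at (205,150). The tape starts at y=0.176, so the path is free. Next I'll press until contact, then go 7.5 mm further down.

Run:
```python
from h import *
def s(t):
    o=observe(); print(t,round(o["time_s"],2),np.round(o["eef_pos"]*1000,1),np.round(o["ft_force"],1)); return o
move_l([0.447,0.0305,0.080],feed=.06); hold(.2); s("pre")
print(move_l([0.447,0.0305,0.068],feed=.01,max_force=1.5)); s("contact")
move_l([0.447,0.0305,0.068],feed=.02); hold(.3); s("down")
```

```text
pre 4.12 [447.3  30.5  80.3] [ 0.4 -0.8 -0.4]
True
contact 4.78 [446.8  30.5  74.4] [1.4 0.  1.6]
down 5.53 [445.9  30.6  67.7] [-5.1 -0.7  6.9]
```

The force of 6.9 N puts the tab at about 0.12 rad, past its release angle. Next I'll push along x at this height.

Run:
```python
from h import *
def s(t):
    o=observe(); print(t,round(o["time_s"],2),np.round(o["eef_pos"]*1000,1),np.round(o["ft_force"],1)); return o
for x in(.455,.465,.475,.49):
    r=move_l([x,.0305,.068],feed=.03,max_force=25); s(x)
    if r: print("stopped"); break
im,P=cloud("side"); cv2.imwrite("pics/side2.png",cv2.resize(im[170:280,180:340,::-1],None,fx=4,fy=4))
```

```text
0.455 5.95 [454.   30.6  67.8] [-5.  -0.4  8.3]
0.465 6.43 [464.   30.6  67.8] [-4.3 -0.3  7.3]
0.475 6.92 [474.8  30.5  67.6] [-0.1  0.1  0.5]
0.49 7.57 [490.1  30.5  68. ] [-0.2  0.3  0.4]
```

View pics/side2.png

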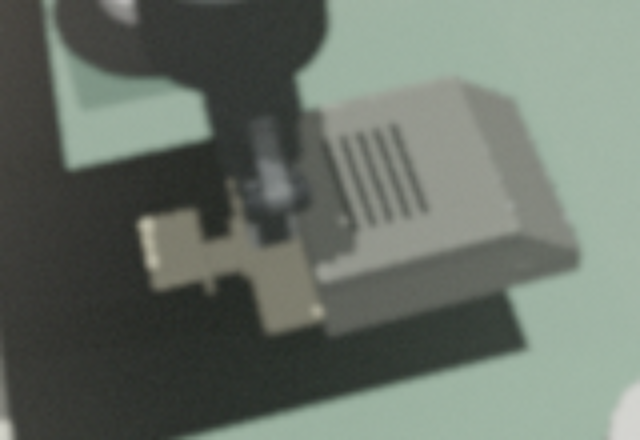

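The cover has left its home and is flat, with the fingers at about (275,200) behind its wall. The tab pad at (175,245) has sprung up behind them. I'll carry on to about 128 mm of travel.

Run:
```python
from h import *
def s(t):
    o=observe(); print(t,round(o["time_s"],2),np.round(o["eef_pos"]*1000,1),np.round(o["ft_force"],1)); return o
for x in(.54,.58):
    r=move_l([x,.0305,.068],feed=.035,max_force=20); s(x)
    if r: print("stopped"); break
hold(.3)
if not r:
    move_l([.570,.0305,.068],feed=.05); move_l([.570,.0305,.16],feed=.1); movep([.45,.0305,.22],[np.pi,0,0]); hold(.3); s("up")
im,P=cloud("side"); cv2.imwrite("pics/side3.png",im[100:350,150:450,::-1])
Q=P.reshape(-1,3); m=(Q[:,2]>.085)&(Q[:,2]<.097)&(abs(Q[:,1]-.03)<.1)&(Q[:,0]>.5)&(Q[:,0]<.8)
q=Q[m]; print(m.sum(),cv2.minAreaRect((q[:,:2]*1000).astype(np.float32)))
c=np.linalg.lstsq(np.c_[q[:,:2]-q[:,:2].mean(0),np.ones(len(q))],q[:,2],rcond=None)[0]; print("plane",c)
```

```text
0.54 9.19 [540.   30.5  68.1] [0.2 0.2 0.2]
0.58 10.48 [580.   30.5  68. ] [ 0.2  0.4 -0.5]
up 13.1 [450.2  30.5 219.2] [ 0.6 -0.1  0.7]
2152 ((639.2197265625, 30.67081069946289), (105.83956909179688, 97.54955291748047), 89.81600189208984)
plane [-0.00314754  0.00683917  0.09060407]
```

View pics/side3.png

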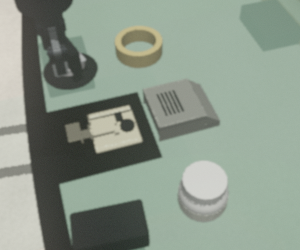

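The cover lies flat beyond the bracket at about (180,108) in the crop. It moved 639−510.5 ≈ 128.5 mm, its top is at the same height as before with no tilt, and the bystanders look untouched.

```bash
python3 -c "
from plant import *
print(job_done())"
```

```text
the job is handed in; nothing more can be done
None
```

I pressed the tab down and pushed the cover about 128 mm along its rails; it is lying flat on the glass clear of the bracket, the other things look unmoved, and the job is handed in (no verdict was returned).

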